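# Shut and latch the punch-die case

## Task

Lower the open lid of the low iron die case onto its soft seal, then press it down by its wing knob until it meets the firm rubber stop inside, and turn the knob clockwise (seen from above) as far as it goes, so that the hidden tongue swings under the front frame edge and the lid stays latched when you let go. Feel your way: do not lean hard on the rubber stop, and if the tongue meets the frame edge do not force the knob but press a little more first. Leave the things lying around the case alone.

Things in the scene. Friction and masses are not known exactly. Their poses are not given: they have to be found in the camera images.
- case: Open-topped black iron box, 200 mm (x) by 180 mm (y), walls 8 mm thick and 70 mm high, fixed to the desk. Origin: centre of its underside, at desk height. x points from the front edge (nearest the robot) to the hinge, z up. The lid's hinge axis is parallel to y through x = +100 mm, z = 82 mm. All on the lid moves on arcs about it: a gripped knob pushed straight down binds and takes about 6 N more.
- front_edge (a point): Nominal place of the hidden steel frame edge, on its inner face (case x = -62 mm), at its underside (z = 60 mm). It is a level flange 12 mm thick along the case's y, with a firm rubber stop strip (x = -77 to -63 mm) on top that the pressed lid meets. Edge and stop are one insert, truly up to 6 mm higher or lower than nominal; that is not measured, it must be felt.
- lid (a joint): Lid angle, rad: 0 = level, grows as the front edge rises. Thin pressed aluminium, 197 mm long from the hinge axis, 184 mm wide, 6 mm thick at the rim and flat on top, underside in the plane of the hinge axis; 0.09 kg. A stiff hinge holds it open; 0.3 to 2 N at the front moves it. It meets the soft seal at 0.08, rests there at 0.04 to 0.08 and meets the firm stop at 0 +- 0.04.
- knob (a joint): Turn of the wing knob, rad, growing clockwise seen from above; range -0.05 to 1.50 (solid stop), light friction. Near 0 the wing points along the lid's length and the hidden tongue, square to the wing, to the case's -y side; at 1.5 the wing lies along the lid's width and the tongue points to the front, under the frame edge.
- tongue (a point): Tip of the hidden tongue, at its top face: steel bar under the lid, 12 mm wide, 6 mm thick, reaching 48 mm from the knob's axis, top 21.4 mm below the lid's underside. Lid not pressed: it strikes the frame edge at about 0.5 rad. It passes at 6 to 10 N of push on the knob (soft at first, then the stop adds 4 to 8 N per mm); over 18 N may crush the stop. Blocked, it bears 0.5 N m at most.
- knob_grip (a point): Point on the brass knob's axis to grip at, 37 mm above the lid's underside, mid-width, 130 mm from the hinge axis. Round flange 48 mm across, top at 14.5 mm above the lid's underside; on it an upright flat wing 48 mm long, 10 mm thick, up to 46.5 mm. x runs along the wing, y across it, z up the axis; at knob 0 the axes are the lid's.
- spectacles: Bystander: brown acetate browline frame lying flat, 120 mm wide, about 10 mm high; origin at its centre underneath.
- reamer: Bystander: hinge reamer with a bone handle, about 150 mm long and 13 mm thick, lying along its x axis; origin underneath, near the front end of the handle.
- saucer: Bystander: white porcelain screw saucer, 90 mm across, 20 mm high; origin at its centre underneath.
- bench_block: Bystander: round steel bench block, 80 mm across, 28 mm high, 0.9 kg; origin at its centre underneath.

How it is judged:
By the outcome, as a careful person would: the job done as asked, in the order asked, and still so for the second after the job is handed in, with the robot touching nothing.
It also fails if it takes over 54 s, if anything falls off the work surface, if the arm or the gripper's body presses on something with over 40 N, if the wrist force passes 120 N, or if a joint passes its speed limit or range.

## Robot

A 6-joint arm with a two-finger parallel gripper is mounted at the origin on the work surface. World frame = base frame: x ahead of the robot, y to its left, z up, the work surface at z = 0. Lengths are in m, angles in rad, forces in N, time in s.
With the tool pointing down it reaches from about 0.225 to 0.875 m from the base axis. Payload 3.4 kg.
Tool frame: the origin (TCP) lies between the finger pads; the fingertips stand 19 mm ahead of it and the grasp point (between the pads) is the TCP; z points along the fingers, y is the line along which they close (so a half turn about z gives the same grasp; the last joint's range is limited). The gripper opens to 85 mm and grips with 20 to 120 N. Pads are 22 mm wide; open, the fingers measure 114 mm over their backs; the gripper's body (76 mm by 85 mm) begins 54 mm behind the grasp point. The pads swing forward as they close: fully open they stand 13 mm farther back than shut.
Start: joints at [1.155, 0.276, 1.505, -0, 1.361, -0.121], TCP at [0.167, 0.55, 0.25] pointing down, gripper open.
Joint ranges: [-2.89, 2.89], [-0.75, 2.08], [0.22, 2.7], [-1.18, 4.32], [0.11, 2.71], [-2.7, 2.7]. Speed limits (rad/s): [2.57, 2.57, 3.14, 3.14, 3.14, 3.14].

## Interface

Orientations are given as a unit quaternion [w, x, y, z].
In Python, from rig import get_state, imaging, ticket gives the robot as it stands. The module is installed in compiled form; this text tells all that it offers.
- The arm moves only by the shell command python3 -m inch 'ROWS' [FORCE]. ROWS is JSON, a list of rows, each an object with "claw": the opening, from -1 (shut) to 1 (fully open); "travel": the shift along the world's x, y, z in units of 200 mm (1.0 is 200 mm), a list of three; "turn": the turn about the world's z in units of 180 degrees (1.0 is 180 degrees). A call has 1 to 5 rows; each row is the pose to reach, as a shift and turn from the pose commanded when the call began, turning the shorter way round; what a row does not reach only later rows make up. A row lasts 1/10 s, in which the tool goes at most 50 mm and 8.59 degrees, less where a joint would pass 70% of its speed; a pose out of reach is approached as far as the arm can. A call with a number of a shift or a turn outside -1 to 1 is refused whole. A call with a gripper value outside its range is refused whole. The fingers move at their own pace and stop on an object; FORCE is the grip in N (left out, the last holds). Time passes only in rows, so rows that repeat a pose let the fingers close. It gives the time, the measured TCP pose, the force, the opening and the grip force at its end, in the units of the state.
- get_state(): the state, without advancing time (a new reading comes with each control period).
- imaging.get_image(name): name is "side" or "top" or "wrist"; returns the picture (384x512x3 uint8, red, green, blue); there is no depth.
- imaging.camera_params(name): a dict with "camera_matrix" (3x3 intrinsics, pixels), "k1" (the pictures are not rectified: a ray, as slopes to the right and down, at radius r is drawn at 1 + k1 r^2 times it, then the intrinsics apply), "cam_to_world" (4x4, takes a point from camera to world coordinates); the wrist camera has in their place "T_tool_cam" (4x4, takes a point from camera to tool coordinates, whose origin is the TCP and whose axes are the flange's). Camera axes: x right, y down, z forward; pixel columns grow to the right and rows downward; lengths in m; the calibration is good to about 2 mm. A picture is of the moment at which its call begins: read the wrist's pose just before it. camera_params takes no time and is no camera call.
- ticket.sign_off(): hands the job in; it is judged then, once.
The state is a dict: "clock": time; "qpos": joint angles; "qd": joint speeds; "effort": joint torques, N m; "position": TCP position; "ee_rot": TCP orientation; "contact_force": force on the tool from outside, world axes, zero at the start; "moment": the same for the moment, N m; "width": finger opening in m; "gripper_force": force on a finger pad.
Only numpy, scipy, OpenCV 4.12 (cv2) and the standard library are available. Lean on these libraries where they do the work, as an engineer would, in place of code of your own. Each camera call takes 0.05 s, during which the arm holds its last target. There are 200 camera calls.

## Working session

There is one attempt and no reset: what is moved stays moved. The work goes in short steps, Python scripts to look and compute and a shell command to move; the robot and the scene stay as the last step left them, time stands still between calls to the robot, and variables do not carry over. Pictures are saved under pics/ and viewed, at most 10 in all, crops included, and the job is handed in when it is done.

```bash
mkdir -p pics; python3 - <<'E'
from rig import get_state, imaging
import cv2, numpy as np
s=get_state(); print({k:np.round(v,3).tolist() for k,v in s.items()})
for n in("side","top"):
    cv2.imwrite(f"pics/{n}0.png",imaging.get_image(n)[:,:,::-1])
for n in("side","top","wrist"): print(n,{k:np.round(v,4).tolist() for k,v in imaging.camera_params(n).items()})
E
```

```text
{'clock': 0.0, 'qpos': [1.155, 0.277, 1.506, 0.0, 1.361, -0.121], 'qd': [0.001, -0.0, -0.001, 0.001, -0.0, -0.001], 'effort': [0.0, -41.675, -24.581, -0.0, 0.011, -0.0], 'position': [0.167, 0.55, 0.249], 'ee_rot': [-0.0, 0.147, 0.989, -0.001], 'contact_force': [0.707, -0.603, 0.204], 'moment': [0.047, -0.003, 0.074], 'gripper_force': 0.0, 'width': 0.085}
side {'camera_matrix': [[390.9112, 0.0, 251.3343], [0.0, 390.9112, 188.8421], [0.0, 0.0, 1.0]], 'k1': 0.0287, 'cam_to_world': [[-0.9911, -0.0952, 0.0928, 0.4973], [-0.1328, 0.7372, -0.6625, 0.7247], [-0.0053, -0.6689, -0.7433, 0.839], [0.0, 0.0, 0.0, 1.0]]}
top {'camera_matrix': [[383.8017, 0.0, 254.6432], [0.0, 383.8017, 192.5721], [0.0, 0.0, 1.0]], 'k1': -0.0903, 'cam_to_world': [[-0.0194, -0.9952, 0.096, 0.5159], [-0.9994, 0.022, 0.0257, 0.0523], [-0.0276, -0.0954, -0.9951, 0.9388], [0.0, 0.0, 0.0, 1.0]]}
wrist {'camera_matrix': [[281.1665, 0.0, 257.5527], [0.0, 281.1665, 194.5408], [0.0, 0.0, 1.0]], 'k1': -0.0076, 'T_tool_cam': [[0.0002, -0.9661, -0.2583, 0.0647], [1.0, 0.0002, 0.0001, -0.0018], [-0.0, -0.2583, 0.9661, -0.1231], [0.0, 0.0, 0.0, 1.0]]}
```

View pics/side0.png

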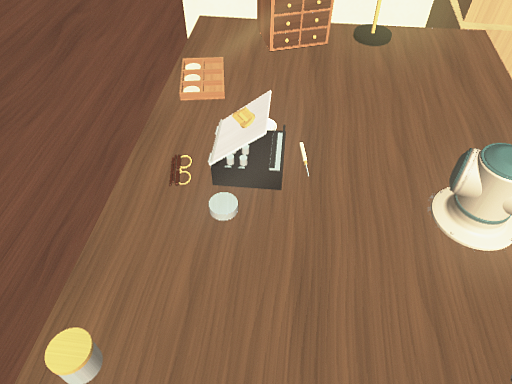

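View pics/top0.png

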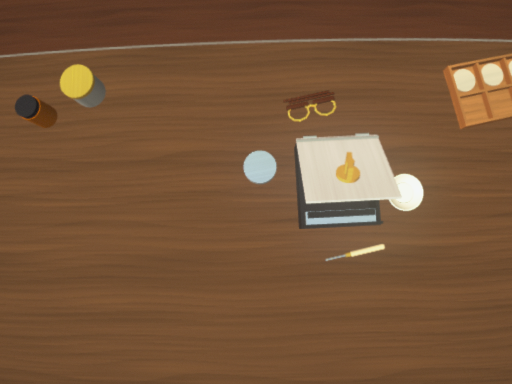

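The side view shows the case with its lid open at about (247,150). In the top view the case spans about (296–382, 135–228), with the knob near (348,170). The block is left of it at (260,167), the saucer right of it at (405,192), the spectacles beyond the hinge and the reamer in front. I'll enlarge both views to get corners.

```bash
cat > h.py <<'E'
import numpy as np, cv2
from rig import get_state, imaging
from scipy.spatial.transform import Rotation as R
def cam(n):
    p=imaging.camera_params(n); K=np.array(p["camera_matrix"])
    if "cam_to_world" in p: T=np.array(p["cam_to_world"])
    else:
        s=get_state(); q=s["ee_rot"]; A=np.eye(4); A[:3,:3]=R.from_quat([q[1],q[2],q[3],q[0]]).as_matrix(); A[:3,3]=s["position"]; T=A@np.array(p["T_tool_cam"])
    return K,np.array([p["k1"],0,0,0.]),T
def ray(n,uv,c=None):
    K,d,T=c or cam(n); x=cv2.undistortPoints(np.array([[uv]],float),K,d)[0,0]
    return T[:3,3],T[:3,:3]@np.array([x[0],x[1],1])
def atz(n,uv,z,c=None):
    o,v=ray(n,uv,c); return o+v*(z-o[2])/v[2]
def proj(n,P,c=None):
    K,d,T=c or cam(n); M=np.linalg.inv(T)
    return cv2.projectPoints(np.array(P,float).reshape(-1,3),cv2.Rodrigues(M[:3,:3])[0],M[:3,3],K,d)[0].reshape(-1,2)
E
python3 - <<'E'
import cv2
t=cv2.imread("pics/top0.png")[120:240,280:440]; s=cv2.imread("pics/side0.png")[80:200,160:320]
cv2.imwrite("pics/tc.png",cv2.resize(t,None,fx=5,fy=5,interpolation=2)); cv2.imwrite("pics/sc.png",cv2.resize(s,None,fx=5,fy=5,interpolation=2))
E
```

```text
(no output)
```

View pics/tc.png

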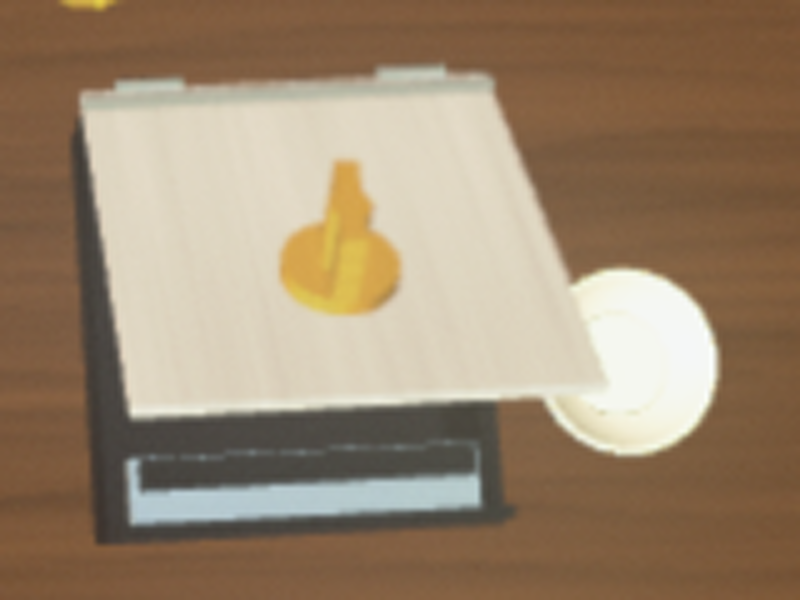

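View pics/sc.png

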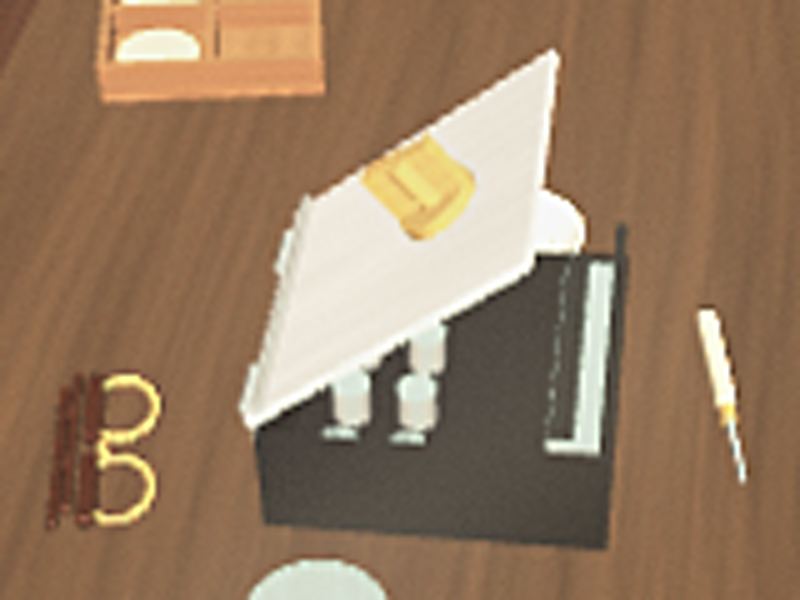

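Top crop: lid corners (80,95), (492,78), (131,418), (607,388), and the case front rim at (97,543) and (500,522). Side crop: lid corners (531,268), (555,52), (247,425), (308,198), and desk corners at (605,548) and (266,522). I'll fit the case pose and lid angle to these.

```bash
cat >> h.py <<'E'
def lidpt(d,y,h,a): # case frame: d from hinge, h above underside plane
    return [0.1-d*np.cos(a)+0*h+h*np.sin(a)*1.0, y, 0.082+d*np.sin(a)+h*np.cos(a)]
def c2w(P,p):
    P=np.atleast_2d(P); c,s=np.cos(p[2]),np.sin(p[2])
    return np.c_[p[0]+c*P[:,0]-s*P[:,1],p[1]+s*P[:,0]+c*P[:,1],P[:,2]]
E
python3 - <<'E'
from h import *
from scipy.optimize import least_squares
C={n:cam(n) for n in("top","side")}
t=lambda u,v:(280+u/5,120+v/5); s=lambda u,v:(160+u/5,80+v/5)
def pts(a):
    L=lambda d,y:lidpt(d,y,.006,a)
    T=[([-.1,.09,.07],t(97,543)),([-.1,-.09,.07],t(500,522)),(L(.197,.092),t(131,418)),(L(.197,-.092),t(607,388)),(L(0,.092),t(80,95)),(L(0,-.092),t(492,78))]
    S=[(L(.197,.092),s(531,268)),(L(.197,-.092),s(555,52)),(L(0,.092),s(247,425)),(L(0,-.092),s(308,198)),([-.1,.09,0],s(605,548)),([.1,.09,0],s(266,522))]
    return T,S
def f(p):
    T,S=pts(p[3]); r=[]
    for n,Q in(("top",T),("side",S)): r+=list((proj(n,c2w([q[0] for q in Q],p),C[n])-[q[1] for q in Q]).ravel())
    return np.array(r)
o=least_squares(f,[.5,-.17,0,.6],loss="soft_l1"); print(o.x.round(4)); print(f(o.x).reshape(-1,2).round(1).tolist())
p=o.x
print("grip",c2w(lidpt(.13,0,.037,p[3]),p),"closed .06",c2w(lidpt(.13,0,.037,.06),p),"front lip",c2w(lidpt(.197,0,.006,p[3]),p))
E
```

```text
[ 0.617  -0.1166  0.0218  0.6721]
[[1.9, 0.4], [0.7, 1.0], [-0.5, -0.8], [0.1, 0.9], [0.3, -0.4], [-1.3, -0.4], [-0.2, -0.5], [0.7, 0.2], [-0.4, -1.1], [-1.6, 2.4], [0.6, 0.7], [-0.2, 0.4]]
grip [[ 0.63828847 -0.11611623  0.19189293]] closed .06 [[ 0.58944537 -0.11718001  0.12672874]] front lip [[ 0.56657488 -0.11767812  0.20934923]]
```

```bash
python3 -m inch '[{"claw":-1,"travel":[0.6,-0.97,0.05],"turn":0.1},{"claw":-1,"travel":[0.6,-0.97,0.05],"turn":0.1},{"claw":-1,"travel":[0.6,-0.97,0.05],"turn":0.1},{"claw":-1,"travel":[0.6,-0.97,0.05],"turn":0.1},{"claw":-1,"travel":[0.6,-0.97,0.05],"turn":0.1}]' 40
python3 -m inch '[{"claw":-1,"travel":[0.6,-0.97,0],"turn":0},{"claw":-1,"travel":[0.6,-0.97,0],"turn":0},{"claw":-1,"travel":[0.6,-0.97,0],"turn":0},{"claw":-1,"travel":[0.6,-0.97,0],"turn":0},{"claw":-1,"travel":[0.6,-0.97,0],"turn":0}]'
python3 -m inch '[{"claw":-1,"travel":[0.6,-0.97,0],"turn":0},{"claw":-1,"travel":[0.6,-0.97,0],"turn":0},{"claw":-1,"travel":[0.6,-0.97,0],"turn":0},{"claw":-1,"travel":[0.6,-0.97,0],"turn":0},{"claw":-1,"travel":[0.6,-0.97,0],"turn":0}]'
```

```text
clock: 0.6
position: [0.2878, 0.3534, 0.2602]
ee_rot: [0.0, -0.009, 1.0, -0.001]
contact_force: [0.5, 1.0, 1.1]
width: 0.0123
gripper_force: 0.0
clock: 1.1
position: [0.4084, 0.1592, 0.2601]
ee_rot: [0.0, -0.008, 1.0, -0.001]
contact_force: [0.3, 0.4, -0.3]
width: 0.0001
gripper_force: 0.0
clock: 1.6
position: [0.5287, -0.0353, 0.2598]
ee_rot: [0.0, -0.008, 1.0, -0.001]
contact_force: [0.1, 0.3, 0.6]
width: -0.0002
gripper_force: 0.0
```

```bash
python3 -m inch '[{"claw":-1,"travel":[0.27,-0.41,0],"turn":0},{"claw":-1,"travel":[0.27,-0.41,0],"turn":0},{"claw":-1,"travel":[0.27,-0.41,0],"turn":0}]'
python3 - <<'E'
from h import *
p=[.617,-.1166,.0218]
c=cam("wrist"); im=imaging.get_image("wrist")[:,:,::-1].copy()
for a,col in((.672,(0,0,255)),):
    for d,y,h in((.197,.092,.006),(.197,-.092,.006),(0,.092,.006),(0,-.092,.006),(.13,0,.0145),(.106,0,.0465),(.154,0,.0465)):
        u=proj("wrist",c2w(lidpt(d,y,h,a),p),c)[0]; print(d,y,u.round(0)); cv2.circle(im,tuple(int(v) for v in np.clip(u,-2000,2000)),4,col,1)
cv2.imwrite("pics/w1.png",im)
E
```

```text
clock: 1.9
position: [0.584, -0.1192, 0.2589]
ee_rot: [0.001, -0.007, 1.0, -0.001]
contact_force: [-0.2, 1.1, -0.6]
width: -0.0002
gripper_force: 0.0
0.197 0.092 [408. 196.]
0.197 -0.092 [120. 198.]
0 0.092 [338. 293.]
0 -0.092 [185. 294.]
0.13 0 [263. 254.]
0.106 0 [263. 303.]
0.154 0 [264. 283.]
```

View pics/w1.png

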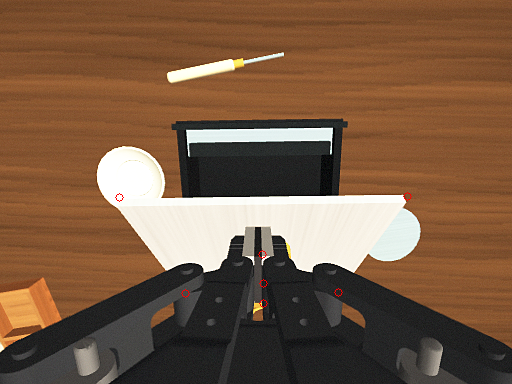

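The predicted lid corners at (120,198) and (408,196) fall on the real ones, so the fit holds. Next I'll push the lid down with the closed fingertips near its front edge, following the arc.

```bash
python3 -m inch '[{"claw":-1,"travel":[0,-0.15,-0.15],"turn":0},{"claw":-1,"travel":[0,0,-0.15],"turn":0}]' | head -0; python3 - <<'E'
from h import *
s=get_state(); print(s["clock"],np.round(s["position"],4),np.round(s["contact_force"],2))
E
```

```text
2.15 [ 0.579  -0.1182  0.2264] [0.15 1.73 0.29]Exception ignored on flushing sys.stdout:
BrokenPipeError: [Errno 32] Broken pipe
```

Row 1 had a typo: a 30 mm sideways shift in free air. Row 2 undid it, and nothing was touched. Continuing down the arc.

```bash
python3 -m inch '[{"claw":-1,"travel":[-0.05,0,-0.08],"turn":0},{"claw":-1,"travel":[-0.1,0,-0.16],"turn":0},{"claw":-1,"travel":[-0.13,0,-0.22],"turn":0},{"claw":-1,"travel":[-0.15,0,-0.28],"turn":0}]'
python3 -m inch '[{"claw":-1,"travel":[-0.02,0,-0.07],"turn":0},{"claw":-1,"travel":[-0.04,0,-0.14],"turn":0},{"claw":-1,"travel":[-0.04,0,-0.14],"turn":0}]'
```

```text
clock: 2.55
position: [0.5494, -0.1122, 0.1738]
ee_rot: [-0.001, -0.01, 1.0, 0.001]
contact_force: [0.1, -0.5, -0.6]
width: -0.0003
gripper_force: 0.3
clock: 2.85
position: [0.5403, -0.1119, 0.1446]
ee_rot: [-0.003, -0.01, 1.0, 0.001]
contact_force: [-0.2, -1.3, -0.3]
width: 0.0002
gripper_force: 0.0
```

```bash
python3 -m inch '[{"claw":-1,"travel":[-0.01,0,-0.05],"turn":0},{"claw":-1,"travel":[-0.02,0,-0.09],"turn":0},{"claw":-1,"travel":[-0.02,0,-0.11],"turn":0},{"claw":-1,"travel":[-0.02,0,-0.12],"turn":0},{"claw":-1,"travel":[-0.02,0,-0.12],"turn":0}]'
python3 - <<'E'
from h import *
a=imaging.get_image("side")[80:200,160:320,::-1];b=imaging.get_image("wrist")[:,:,::-1]
cv2.imwrite("pics/m2.png",np.hstack([cv2.resize(a,(400,300)),cv2.resize(b,(400,300))]))
E
```

```text
clock: 3.35
position: [0.5391, -0.1138, 0.1221]
ee_rot: [-0.0, -0.01, 1.0, 0.0]
contact_force: [-0.6, 0.4, 0.2]
width: -0.0001
gripper_force: 0.0
```

View pics/m2.png

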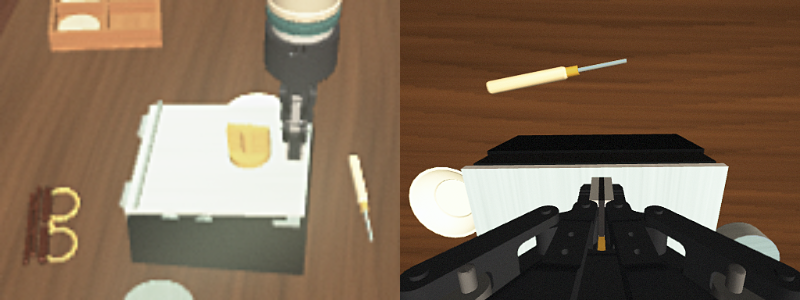

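The lid is almost level, with the fingertips on its front strip ahead of the knob and nothing disturbed. I'll press gently onto the seal.

```bash
for i in 1; do python3 -m inch '[{"claw":-1,"travel":[0,0,-0.01],"turn":0},{"claw":-1,"travel":[0,0,-0.02],"turn":0},{"claw":-1,"travel":[0,0,-0.02],"turn":0}]'; done
python3 -m inch '[{"claw":-1,"travel":[0,0,-0.01],"turn":0},{"claw":-1,"travel":[0,0,-0.02],"turn":0},{"claw":-1,"travel":[0,0,-0.02],"turn":0}]'
```

```text
clock: 3.75
position: [0.5392, -0.1139, 0.1182]
ee_rot: [0.0, -0.01, 1.0, -0.0]
contact_force: [0.5, 0.4, -0.3]
width: 0.0001
gripper_force: 0.0
clock: 4.05
position: [0.539, -0.1138, 0.1141]
ee_rot: [-0.0, -0.01, 1.0, 0.0]
contact_force: [0.1, 0.5, 1.1]
width: -0.0001
gripper_force: 0.1
```

```bash
python3 -m inch '[{"claw":-1,"travel":[0,0,-0.01],"turn":0},{"claw":-1,"travel":[0,0,-0.01],"turn":0},{"claw":-1,"travel":[0,0,-0.01],"turn":0}]'; python3 - <<'E'
from h import *
print(np.mean([(imaging.camera_params,get_state()["contact_force"])[1] for _ in range(1)],0), imaging.get_image("side").shape, get_state()["contact_force"])
E
```

```text
clock: 4.35
position: [0.539, -0.1137, 0.1122]
ee_rot: [-0.0, -0.01, 1.0, 0.0]
contact_force: [-1.2, 0.0, 1.4]
width: -0.0002
gripper_force: 0.4
[-1.21266517  0.01824471  1.41243141] (384, 512, 3) [-1.2137676  -0.53213908  0.62260214]
```

```bash
python3 -m inch '[{"claw":-1,"travel":[0,0,-0.01],"turn":0},{"claw":-1,"travel":[0,0,-0.01],"turn":0},{"claw":-1,"travel":[0,0,-0.01],"turn":0}]'|grep -E "pos|cont";  python3 -m inch '[{"claw":-1,"travel":[0,0,-0.01],"turn":0},{"claw":-1,"travel":[0,0,-0.01],"turn":0},{"claw":-1,"travel":[0,0,-0.01],"turn":0}]'|grep -E "pos|cont"
```

```text
position: [0.539, -0.1137, 0.1102]
contact_force: [-0.9, -0.2, 1.5]
position: [0.5389, -0.1137, 0.1082]
contact_force: [-1.1, -0.1, 1.8]
```

```bash
python3 -m inch '[{"claw":-1,"travel":[0,0,0.2],"turn":0},{"claw":-1,"travel":[0,0,0.4],"turn":0},{"claw":1,"travel":[0.15,0,0.45],"turn":0},{"claw":1,"travel":[0.25,-0.015,0.45],"turn":0},{"claw":1,"travel":[0.25,-0.015,0.45],"turn":0}]'
python3 -m inch '[{"claw":1,"travel":[0,0,0],"turn":0},{"claw":1,"travel":[0,0,0],"turn":0},{"claw":1,"travel":[0,0,0],"turn":0}]'
python3 - <<'E'
from h import *
c=cam("wrist"); im=imaging.get_image("wrist")[:,:,::-1].copy()
p=[.617,-.1166,.0218]
for d,y,h in((.197,.092,.006),(.197,-.092,.006),(.106,0,.0465),(.154,0,.0465)):
    for a in(0.02,.06): print(d,y,a,proj("wrist",c2w(lidpt(d,y,h,a),p),c)[0].round(1))
cv2.imwrite("pics/w3.png",im)
E
```

```text
clock: 5.5
position: [0.5921, -0.1173, 0.1986]
ee_rot: [0.002, -0.01, 1.0, -0.0]
contact_force: [-1.2, -0.2, -0.1]
width: 0.0431
gripper_force: 0.0
clock: 5.8
position: [0.588, -0.1165, 0.1979]
ee_rot: [-0.001, -0.01, 1.0, 0.0]
contact_force: [0.6, 0.1, 0.2]
width: 0.0844
gripper_force: 0.0
0.197 0.092 0.02 [375.7 116. ]
0.197 0.092 0.06 [379.9 116.6]
0.197 -0.092 0.02 [141.8 116.6]
0.197 -0.092 0.06 [137.7 117.2]
0.106 0 0.02 [259.2 245. ]
0.106 0 0.06 [259.2 250. ]
0.154 0 0.02 [259.1 181.4]
0.154 0 0.06 [259.2 186.4]
```

View pics/w3.png

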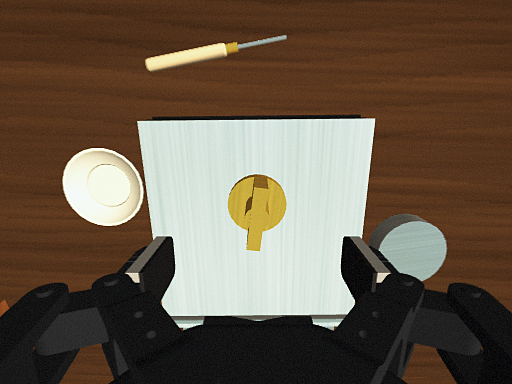

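The lid rests on the seal, with front corners at (137,121) and (376,118). The wing runs from (261,180) to (254,250), centred near (258,214), which matches the prediction and is about 5° clockwise of the tool. I'll align, descend and grip.

```bash
python3 -m inch '[{"claw":1,"travel":[0.005,-0.002,-0.1],"turn":-0.03},{"claw":1,"travel":[0.005,-0.002,-0.25],"turn":-0.03},{"claw":1,"travel":[0.005,-0.002,-0.34],"turn":-0.03},{"claw":1,"travel":[0.005,-0.002,-0.36],"turn":-0.03},{"claw":1,"travel":[0.005,-0.002,-0.36],"turn":-0.03}]'
python3 -m inch '[{"claw":-0.5,"travel":[0,0,0],"turn":0},{"claw":-0.75,"travel":[0,0,0],"turn":0},{"claw":-1,"travel":[0,0,0],"turn":0},{"claw":-1,"travel":[0,0,0],"turn":0},{"claw":-1,"travel":[0,0,0],"turn":0}]' 40
python3 -m inch '[{"claw":-1,"travel":[0,0,0],"turn":0},{"claw":-1,"travel":[0,0,0],"turn":0},{"claw":-1,"travel":[0,0,0],"turn":0}]'
```

```text
clock: 6.35
position: [0.5896, -0.1171, 0.1259]
ee_rot: [-0.001, 0.037, 0.999, 0.0]
contact_force: [0.5, 0.3, 0.0]
width: 0.0853
gripper_force: 0.0
clock: 6.85
position: [0.5902, -0.1172, 0.1267]
ee_rot: [0.0, 0.037, 0.999, -0.0]
contact_force: [0.4, 0.3, 0.2]
width: 0.0122
gripper_force: 0.0
clock: 7.15
position: [0.5902, -0.1172, 0.1266]
ee_rot: [0.0, 0.037, 0.999, 0.0]
contact_force: [0.1, 0.1, 2.1]
width: 0.0093
gripper_force: 44.5
```

```bash
for i in 1; do python3 -m inch '[{"claw":-1,"travel":[-0.003,0,-0.01],"turn":0},{"claw":-1,"travel":[-0.003,0,-0.01],"turn":0},{"claw":-1,"travel":[-0.003,0,-0.01],"turn":0}]'|grep -E "pos|cont"
python3 -m inch '[{"claw":-1,"travel":[-0.003,0,-0.01],"turn":0},{"claw":-1,"travel":[-0.003,0,-0.01],"turn":0},{"claw":-1,"travel":[-0.003,0,-0.01],"turn":0}]'|grep -E "pos|cont"; done
```

```text
position: [0.5899, -0.1172, 0.1247]
contact_force: [-1.1, 1.5, 5.1]
position: [0.5894, -0.1172, 0.1231]
contact_force: [-0.7, 0.8, 6.7]
```

```bash
python3 -m inch '[{"claw":-1,"travel":[-0.0015,0,-0.005],"turn":0},{"claw":-1,"travel":[-0.0015,0,-0.005],"turn":0},{"claw":-1,"travel":[-0.0015,0,-0.005],"turn":0}]'|grep -E "pos|cont"
python3 - <<'E'
from h import *
f=[]
for _ in range(4): imaging.get_image("top"); f.append(get_state()["contact_force"])
print(np.mean(f,0).round(2),np.std(f,0).round(2))
E
```

```text
position: [0.5893, -0.1172, 0.1224]
contact_force: [-1.9, 0.7, 7.8]
[-1.51  0.8   7.65] [0.3  0.23 0.3 ]
```

```bash
python3 -m inch '[{"claw":-1,"travel":[-0.0015,0,-0.005],"turn":0},{"claw":-1,"travel":[-0.0015,0,-0.005],"turn":0},{"claw":-1,"travel":[-0.0015,0,-0.005],"turn":0}]'|grep -E "pos|cont"
python3 - <<'E'
from h import *
f=[]
for _ in range(3): imaging.get_image("top"); f.append(get_state()["contact_force"])
print(np.mean(f,0).round(2))
E
```

```text
position: [0.5891, -0.1172, 0.1216]
contact_force: [-0.9, 1.0, 8.9]
[-1.46  1.13  8.15]
```

```bash
python3 -m inch '[{"claw":-1,"travel":[-0.003,0,-0.005],"turn":0},{"claw":-1,"travel":[-0.003,0,-0.005],"turn":0},{"claw":-1,"travel":[-0.003,0,-0.005],"turn":0}]'|grep -E "pos|cont"
python3 - <<'E'
from h import *
f=[]
for _ in range(3): imaging.get_image("top"); f.append(get_state()["contact_force"])
print(np.mean(f,0).round(2))
E
```

```text
position: [0.5888, -0.1172, 0.1207]
contact_force: [-0.9, 1.9, 8.9]
[-1.12  1.28  9.19]
```

```bash
python3 -m inch '[{"claw":-1,"travel":[-0.003,0,-0.005],"turn":0},{"claw":-1,"travel":[-0.003,0,-0.005],"turn":0},{"claw":-1,"travel":[-0.003,0,-0.005],"turn":0}]'|grep -E "pos|cont"
python3 - <<'E'
from h import *
f=[]
for _ in range(3): imaging.get_image("top"); f.append(get_state()["contact_force"])
print(np.mean(f,0).round(2))
E
```

```text
position: [0.5887, -0.1172, 0.1201]
contact_force: [-0.8, 2.0, 9.8]
[-0.57  0.67  9.89]
```

```bash
python3 -m inch '[{"claw":-1,"travel":[-0.002,0,-0.005],"turn":0},{"claw":-1,"travel":[-0.002,0,-0.005],"turn":0},{"claw":-1,"travel":[-0.002,0,-0.005],"turn":0}]'|grep -E "pos|cont"
python3 - <<'E'
from h import *
f=[]
for _ in range(4): imaging.get_image("top"); f.append(np.r_[get_state()["contact_force"],get_state()["position"][2]*1000])
print(np.mean(f,0).round(2))
E
```

```text
position: [0.5887, -0.1172, 0.1198]
contact_force: [-0.9, 1.8, 14.0]
[ -1.28   2.07  12.56 119.81]
```

The slope jumped from about 1 N/mm to about 10 N/mm, so the firm stop is met at 12.6 N. Turning gently now while watching the moment.

```bash
cat > r.py <<'E'
from h import *
f=[]
for _ in range(3): imaging.get_image("top"); s=get_state(); f.append(np.r_[s["contact_force"],s["position"][2]*1000,s["moment"][2]*100])
q=s["ee_rot"]; y=R.from_quat([q[1],q[2],q[3],q[0]]).as_matrix()[:2,1]
print(s["clock"],"F,z,Mz*100",np.mean(f,0).round(2),"yaw",np.degrees(np.arctan2(y[1],y[0])).round(1))
E
python3 r.py; python3 -m inch '[{"claw":-1,"travel":[0,0,0],"turn":-0.03},{"claw":-1,"travel":[0,0,0],"turn":-0.06},{"claw":-1,"travel":[0,0,0],"turn":-0.09},{"claw":-1,"travel":[0,0,0],"turn":-0.09}]' >/dev/null; python3 r.py
```

```text
10.25 F,z,Mz*100 [ -1.08   1.87  12.95 119.8   -5.23] yaw 85.7
10.8 F,z,Mz*100 [ -1.27   2.13  12.94 119.8   -4.88] yaw 69.5
```

```bash
python3 -m inch '[{"claw":-1,"travel":[0,0,0],"turn":-0.015},{"claw":-1,"travel":[0,0,0],"turn":-0.03},{"claw":-1,"travel":[0,0,0],"turn":-0.03}]' >/dev/null; python3 r.py; python3 -m inch '[{"claw":-1,"travel":[0,0,0],"turn":-0.015},{"claw":-1,"travel":[0,0,0],"turn":-0.03},{"claw":-1,"travel":[0,0,0],"turn":-0.03}]' >/dev/null; python3 r.py
```

```text
11.25 F,z,Mz*100 [ -1.06   1.9   12.67 119.81  -6.68] yaw 64.1
11.7 F,z,Mz*100 [ -1.59   2.27  12.43 119.81  -5.23] yaw 58.7
```

```bash
python3 -m inch '[{"claw":-1,"travel":[0,0,0],"turn":-0.02},{"claw":-1,"travel":[0,0,0],"turn":-0.04},{"claw":-1,"travel":[0,0,0],"turn":-0.04}]' >/dev/null; python3 r.py; python3 -m inch '[{"claw":-1,"travel":[0,0,0],"turn":-0.03},{"claw":-1,"travel":[0,0,0],"turn":-0.06},{"claw":-1,"travel":[0,0,0],"turn":-0.09},{"claw":-1,"travel":[0,0,0],"turn":-0.09}]' >/dev/null; python3 r.py
```

```text
12.15 F,z,Mz*100 [ -1.14   2.64  12.93 119.81  -6.4 ] yaw 51.5
12.7 F,z,Mz*100 [ -0.57   3.19  12.16 119.81  -4.51] yaw 35.3
```

```bash
python3 -m inch '[{"claw":-1,"travel":[0,0,0],"turn":-0.04},{"claw":-1,"travel":[0,0,0],"turn":-0.08},{"claw":-1,"travel":[0,0,0],"turn":-0.12},{"claw":-1,"travel":[0,0,0],"turn":-0.14},{"claw":-1,"travel":[0,0,0],"turn":-0.14}]' >/dev/null; python3 r.py; python3 -m inch '[{"claw":-1,"travel":[0,0,0],"turn":-0.01},{"claw":-1,"travel":[0,0,0],"turn":-0.02},{"claw":-1,"travel":[0,0,0],"turn":-0.02}]' >/dev/null; python3 r.py
```

```text
13.35 F,z,Mz*100 [ 5.0000e-02  3.1200e+00  1.2950e+01  1.1974e+02 -4.5000e+00] yaw 10.1
13.8 F,z,Mz*100 [ -0.14   3.2   12.57 119.71  -6.79] yaw 6.5
```

```bash
python3 -m inch '[{"claw":-1,"travel":[0,0,0],"turn":-0.01},{"claw":-1,"travel":[0,0,0],"turn":-0.015},{"claw":-1,"travel":[0,0,0],"turn":-0.015}]' >/dev/null; python3 r.py
```

```text
14.25 F,z,Mz*100 [-1.0000e-01  2.9900e+00  1.2420e+01  1.1971e+02  6.9190e+01] yaw 4.0
```

```bash
python3 -m inch '[{"claw":-1,"travel":[0,0,0],"turn":-0.01},{"claw":-1,"travel":[0,0,0],"turn":-0.01},{"claw":-1,"travel":[0,0,0],"turn":-0.01}]' >/dev/null; python3 r.py
```

```text
14.7 F,z,Mz*100 [  0.56   3.56  12.85 119.73 110.56] yaw 2.2
```

The solid stop is reached: the moment rises sharply near 1.5 rad. I'll unwind the wrist's elastic load and ease the press so the tongue takes it.

```bash
python3 -m inch '[{"claw":-1,"travel":[0,0,0],"turn":0.013},{"claw":-1,"travel":[0,0,0],"turn":0.013}]' >/dev/null; python3 r.py; python3 -m inch '[{"claw":-1,"travel":[0.002,0,0.006],"turn":0},{"claw":-1,"travel":[0.003,0,0.009],"turn":0},{"claw":-1,"travel":[0.003,0,0.009],"turn":0}]' >/dev/null; python3 r.py
```

```text
15.05 F,z,Mz*100 [-5.0000e-02  3.0800e+00  1.2310e+01  1.1971e+02  5.7300e+01] yaw 4.5
15.5 F,z,Mz*100 [  1.91   3.2    7.38 119.99  57.65] yaw 4.4
```

```bash
python3 -m inch '[{"claw":-1,"travel":[0.002,0,0.006],"turn":0},{"claw":-1,"travel":[0.002,0,0.008],"turn":0.004},{"claw":-1,"travel":[0.002,0,0.008],"turn":0.004}]' >/dev/null; python3 r.py; python3 -m inch '[{"claw":-0.7,"travel":[0,0,0],"turn":0},{"claw":0,"travel":[0,0,0],"turn":0},{"claw":1,"travel":[0,0,0],"turn":0},{"claw":1,"travel":[0,0,0],"turn":0},{"claw":1,"travel":[0,0,0],"turn":0}]'; python3 -m inch '[{"claw":1,"travel":[0,0,0],"turn":0},{"claw":1,"travel":[0,0,0.2],"turn":0},{"claw":1,"travel":[0,0,0.45],"turn":0},{"claw":1,"travel":[0,0,0.55],"turn":0},{"claw":1,"travel":[0,0,0.55],"turn":0}]'
python3 - <<'E'
from h import *
a=imaging.get_image("side")[80:200,160:320,::-1];b=imaging.get_image("wrist")[:,:,::-1]
cv2.imwrite("pics/m4.png",np.hstack([cv2.resize(a,(400,300)),cv2.resize(b,(400,300))]))
E
```

```text
15.95 F,z,Mz*100 [  4.63   2.77  -1.69 120.13  27.9 ] yaw 5.1
clock: 16.45
position: [0.5871, -0.1173, 0.1205]
ee_rot: [-0.0, 0.675, 0.738, -0.0]
contact_force: [0.1, 0.2, 0.0]
width: 0.0702
gripper_force: 0.0
clock: 16.95
position: [0.5897, -0.1178, 0.2351]
ee_rot: [0.004, 0.675, 0.738, 0.002]
contact_force: [0.2, -0.1, 0.6]
width: 0.0856
gripper_force: 0.0
```

View pics/m4.png

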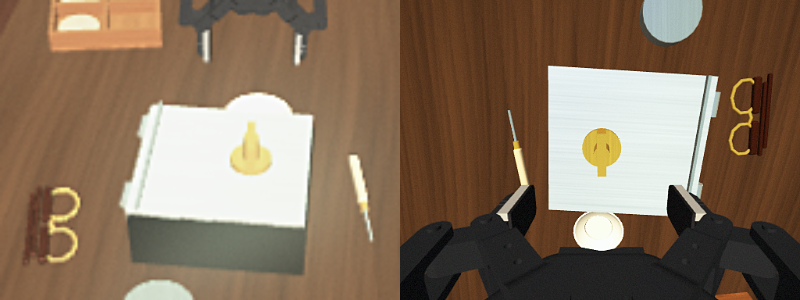

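The lid is down, with the wing across its width at (601,150). It held when the press eased: the pull reversed to -1.7 N with only 0.4 mm of rise. The reamer, saucer, block and spectacles are where they were.

```bash
python3 -c "
from rig import ticket; print(ticket.sign_off())"
```

```text
the job is handed in; nothing more can be done
None
```

The lid is shut and latched: pressed to the rubber stop at about 13 N, knob turned clockwise to its solid stop with no blocking on the way, gripper clear, bystanders untouched, handed in at about 17 s of the 54 s allowed.

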